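# Stand the fallen turned figure up in the V-stop and hold it there

### The job

The unpainted turned wooden figure has fallen over on the carving bench: stand it upright on its flat foot, head up, and seat it in the bench's V-stop. Then hold it for the carver: keep pressing it firmly into the V, with about a kilogram's push, so that it bears on both white strips, and finish while still holding it pressed. Leave the other things on the bench where they are.

Things in the scene. Friction and masses are not known exactly. Their poses are not given: they have to be found in the camera images.
- blank: The work: bare pale wood figure with a red ring and foot, 0.15 kg, lying on its side, free to roll. Body: cylinder 54 mm in diameter, 80 mm high, flat foot; a short 20 mm thick neck carries a ball head 28 mm in diameter (top 108 mm above the foot). Origin: centre of the foot; z along the cylinder to the head. Let go standing on its foot's edge, leaning under 25 degrees, it rights itself.
- vstop: Brown wooden V-stop fixed to the bench, 72 mm high, 104 mm wide: upright 90 degree V lined with white slick strips. Origin on the bench top, below the axis of a seated figure (which stands on the bench itself). x level, into the V (push the figure along +x), y left, z up. It occupies x = 13 mm (front edges of the strips, y = +-25 mm) to 72 mm, flaring back at 45 degrees from those edges.
- cheek_left: White strip on the +y side of the V, 72 mm high, facing at 45 degrees; a seated figure touches it along an upright line 19 mm in +x and 19 mm in +y from the V-stop's origin. Same origin and axes as the V-stop. Fixed.
- cheek_right: White strip on the -y side of the V, the mirror image: contact line 19 mm in +x and 19 mm in -y from the V-stop's origin. Same origin and axes as the V-stop. Fixed.
- figure: Bystander: finished figure of the same shape and size painted blue with a yellow ring, standing loose; origin at the centre of its foot, z up.
- sander: Bystander: loose cork sanding block 92 x 62 x 31 mm (x, y, z), origin under its centre.
- mallet: Bystander: loose wooden mallet lying along its x axis, 260 mm long: head 60 mm thick from x = 90 to 180 mm, handle 22 mm thick back to x = -80 mm; origin on the bench below its axis.
- gouge: Bystander: loose carving gouge lying along its x axis, 215 mm long (handle from x = -110 mm to 0, blade to 105 mm), 22 mm thick; origin on the bench at the front of the handle.
- glue: Bystander: loose white glue bottle with orange cap, 56 mm in diameter, 130 mm tall, standing; origin under its centre.
- relief: Bystander: pale carved board 150 x 220 x 22 mm lying flat, fixed; origin under its centre.
Mind the look-alikes: they are no part of the job. What is shaped like the blank but pink or purple is not meant.

How it is judged:
On the way:
1. the bare wooden figure stands upright on its foot, head up, on the bench (angle between blank's own z axis and vertical below 0.1 rad and height (world z) of blank below 0.006 m), for 0.2 s.
At the end, for the whole second after the job is handed in: the bare wooden figure stands on the bench within 4 mm of the seat, upright within 0.08 rad, head up, still, and is held pressed by the robot (more than 3 N) so that it bears on each of the two white strips with more than 1.5 N (angle between blank's own z axis and vertical below 0.08 rad and height (world z) of blank below 0.004 m and horizontal distance between blank and vstop below 0.004 m and contact force between blank and cheek_left above 1.5 N and contact force between blank and cheek_right above 1.5 N and contact force between any of the fingers, the arm and blank above 3 N and linear speed of blank below 0.01 m/s); the arm keeps its last pose, push and grip.
It fails at once if another thing on the bench is shifted by more than 25 mm (distance of any of figure, sander, mallet, gouge, glue from where it was at the start of the episode above 0.025 m).
It also fails if it takes over 58 s, if anything falls off the work surface, if the arm or the gripper's body presses on something with over 40 N, if the wrist force passes 120 N, or if a joint passes its speed limit or range.

### The arm

A 6-joint arm with a two-finger parallel gripper is mounted at the origin on the work surface. World frame = base frame: x ahead of the robot, y to its left, z up, the work surface at z = 0. Lengths are in m, angles in rad, forces in N, time in s.
With the tool pointing down it reaches from about 0.375 to 0.975 m from the base axis. Payload 3.8 kg.
Tool frame: the origin (TCP) lies midway between the tips of the shut fingers; the grasp point (between the pads) lies 19 mm behind it; z points along the fingers, y is the direction in which the jaws open and shut (so a half turn about z gives the same grasp; the last joint's range is limited). The gripper opens to 85 mm and grips with 20 to 120 N. Pads are 22 mm wide; open, the fingers measure 114 mm over their backs; the gripper's body (76 mm by 85 mm) begins 54 mm behind the grasp point. The pads swing forward as they close: fully open they stand 13 mm farther back than shut.
Start: joints at [-1.287, 0.264, 1.604, -0, 1.274, -0.037], TCP at [0.213, -0.641, 0.231] pointing down, gripper open.
Joint ranges: [-2.63, 2.63], [-0.94, 2.18], [0.31, 2.57], [-1.31, 4.45], [0, 2.66], [-2.55, 2.55]. Speed limits (rad/s): [2.57, 2.57, 3.14, 3.14, 3.14, 3.14].

### API

Orientations are given as a rotation vector (axis times angle).
In Python, from workcell import bot gives the robot as it stands.
- The arm moves only by the tool drive_tool, never from a script. Its argument "steps" is a list of rows, each a list of 2 entries, a list of its own where there are three numbers: the shift along the tool's x, y, z in mm, then the turn about the tool's z in degrees. In form: [[[dx, dy, dz], twist], ...]. A call has 1 to 8 rows; each row shifts and turns the commanded pose from where the row before left it, along the tool's axes as they then stand; what a row does not reach is not made up. A row lasts 1/12 s, in which the tool goes at most 41.7 mm and 7.16 degrees, less where a joint would pass 70% of its speed; a pose out of reach is approached as far as the arm can. A call is refused whole if a number of a shift passes 41.7 or a number of a turn 7.16, either way. A call with a gripper value outside its range is refused whole. "jaw" is the opening, from 0 (shut) to 1 (fully open), set as the call begins (left out, the last holds). The fingers move at their own pace and stop on an object; "force" is the grip in N (left out, the last holds). Time passes only in rows, so rows that do not move let the fingers close. It gives the time, the measured TCP pose, the force and the opening at its end, in the units of the state.
- bot.read_state(): the state, without advancing time (a new reading comes with each control period).
- bot.read_camera(name): name is "side" or "top"; returns the picture (400x640x3 uint8, red, green, blue); there is no depth.
- bot.camera_info(name): a dict with "fx", "fy", "cx", "cy" (pixels), "D" ([k1, k2, p1, p2, k3] as OpenCV has them; the pictures are not rectified), "position" and "attitude" of the camera in the world. Camera axes: x right, y down, z forward; pixel columns grow to the right and rows downward; lengths in m; the calibration is good to about 2 mm. A picture is of the moment at which its call begins. camera_info takes no time and is no camera call.
- bot.finish_job(): hands the job in, once; it reports no verdict.
The state is a dict: "time": time; "q": joint angles; "joint_vel": joint speeds; "joint_torque": joint torques, N m; "tool_pos": TCP position; "tcp_rot": TCP orientation; "wrist_force": force on the tool from outside, world axes, zero at the start; "torque": the same for the moment, N m; "width": opening from 0.0 (shut) to 1.0 (fully open).
Only numpy, scipy, OpenCV 4.12 (cv2) and the standard library are available. Lean on these libraries where they do the work, as an engineer would, in place of code of your own. Each camera call takes 0.05 s, during which the arm holds its last target.

## Working session

There is one attempt and no reset: what is moved stays moved. The work goes in short steps, Python scripts to look and compute and a tool call to move; the robot and the scene stay as the last step left them, time stands still between calls to the robot, and variables do not carry over. Pictures are saved under pics/ and viewed, and the job is handed in when it is done.

Besides the shell and the picture viewer there is one more tool, called after "Call:" as a command line: name --argument value ..., lists and objects as JSON in quotes. drive_tool: Moves the arm, as the interface text tells. Its arguments: {"type":"object","properties":{"steps":{"type":"array","items":{"type":"array"}},"jaw":{"type":"number"},"force":{"type":"number"}},"required":["steps"]}

```bash
ls; mkdir -p pics; python3 - <<'E'
from workcell import bot
import cv2
for n in ("top","side"):
    im=bot.read_camera(n); cv2.imwrite(f"pics/{n}0.png",im[:,:,::-1]); print(bot.camera_info(n))
print(bot.read_state())
E
```

```text
pics
{'fx': 410.16826325735616, 'fy': 410.16826325735616, 'cx': 313.29240730214536, 'cy': 194.81024321096112, 'D': array([-0.0048199,  0.       ,  0.       ,  0.       ,  0.       ]), 'position': array([0.39484125, 0.02392923, 1.18648763]), 'attitude': array([-2.18279018,  2.14403601, -0.15538366])}
{'fx': 491.79384708740196, 'fy': 491.79384708740196, 'cx': 319.4063559661256, 'cy': 197.06428962704533, 'D': array([-0.07734707,  0.        ,  0.        ,  0.        ,  0.        ]), 'position': array([0.37676921, 0.97320829, 1.13368455]), 'attitude': array([-0.29425943,  2.8605701 , -1.11825076])}
{'time': 0.1, 'q': array([-1.28688329e+00,  2.64710088e-01,  1.60526439e+00,  9.99695409e-06,
        1.27371033e+00, -3.69078691e-02]), 'joint_vel': array([-0.00105856, -0.00407121, -0.00257409,  0.00219344,  0.00226502,
       -0.00193091]), 'joint_torque': array([-5.91754178e-04, -5.16707826e+01, -3.68589199e+01, -9.13865301e-05,
        6.39521182e-03, -2.51277484e-06]), 'tool_pos': array([ 0.21266495, -0.63991033,  0.23005023]), 'tcp_rot': array([-3.09921027e+00, -5.01449502e-01,  3.89687188e-04]), 'wrist_force': array([ 0.60708503, -0.25405109, -0.84900903]), 'torque': array([-0.06899033,  0.0103166 , -0.05231839]), 'width': 0.9979293501599634}
```

View pics/top0.png

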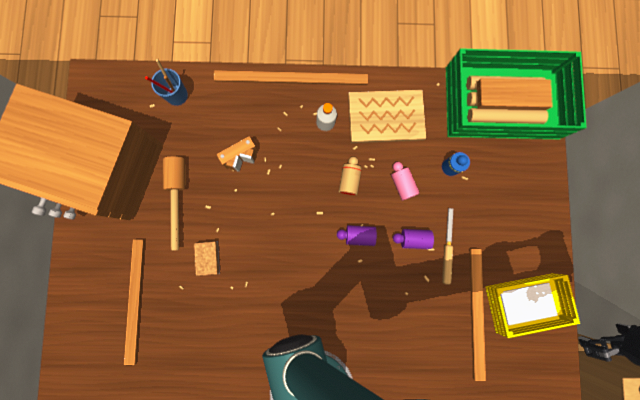

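View pics/side0.png

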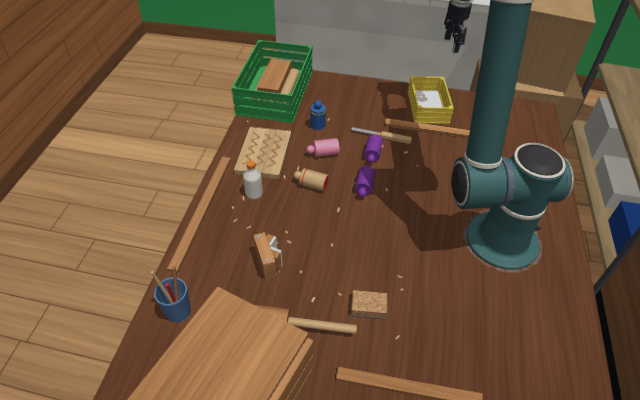

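```bash
python3 - <<'E'
import cv2,numpy as np
t=cv2.imread("pics/top0.png");s=cv2.imread("pics/side0.png")
a=cv2.resize(t[120:220,200:300],None,fx=4,fy=4,interpolation=2)
b=cv2.resize(t[130:230,310:410],None,fx=4,fy=4,interpolation=2)
c=cv2.resize(s[205:295,230:320],(400,400),interpolation=2)   # 4.444
d=cv2.resize(s[135:225,270:360],(400,400),interpolation=2)
cv2.imwrite("pics/c1.png",np.hstack([a,b]));cv2.imwrite("pics/c2.png",np.hstack([c,d]))
E
```

```text
(no output)
```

View pics/c1.png

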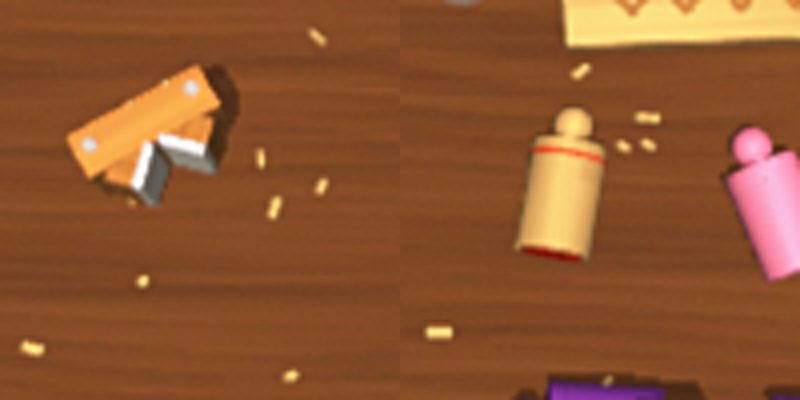

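View pics/c2.png

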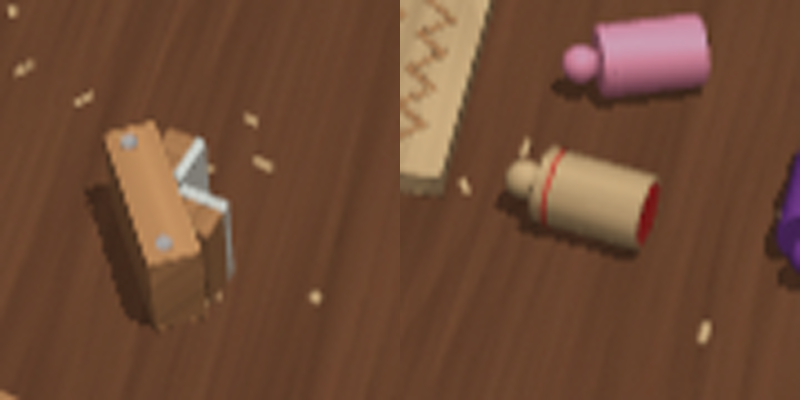

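```bash
cat > h.py <<'E'
import numpy as np,cv2
from scipy.spatial.transform import Rotation as R
from scipy.optimize import least_squares
from workcell import bot
def cam(n):
    c=bot.camera_info(n);K=np.array([[c['fx'],0,c['cx']],[0,c['fy'],c['cy']],[0,0,1]])
    return K,np.array(c['D']),np.array(c['position']),R.from_rotvec(c['attitude']).as_matrix()
C={n:cam(n) for n in('top','side')}
def proj(n,P):
    K,D,p,M=C[n];P=np.atleast_2d(np.array(P,float))
    rv=cv2.Rodrigues(M.T)[0];return cv2.projectPoints(P,rv,-M.T@p,K,D)[0].reshape(-1,2)
def ray(n,uv,z):
    K,D,p,M=C[n];u=cv2.undistortPoints(np.array(uv,float).reshape(-1,1,2),K,D).reshape(-1,2)
    d=np.c_[u,np.ones(len(u))]@M.T;return p+d*((z-p[2])/d[:,2])[:,None]
def fit(model,obs,x0):
    # model pts 3D local; obs list (cam,idx,uv); pose x,y,yaw
    def place(q):
        c,s=np.cos(q[2]),np.sin(q[2]);return np.c_[model[:,0]*c-model[:,1]*s+q[0],model[:,0]*s+model[:,1]*c+q[1],model[:,2]]
    f=lambda q:np.concatenate([proj(n,place(q)[i])[0]-uv for n,i,uv in obs])
    r=least_squares(f,x0,x_scale=[.01,.01,.1]);return r.x,f(r.x).reshape(-1,2)
E
python3 - <<'E'
from h import *
m=np.array([[72,52,72],[72,-52,72],[13,25,72],[13,-25,72],[38.2,0,72]])/1e3
T=[('top',0,(217,155)),('top',1,(250,136.2)),('top',2,(233.3,168.5)),('top',3,(253,161.)),('top',4,(239.3,155))]
S=[('side',0,(263.8,265.3)),('side',1,(254.1,235.4)),('side',2,(281.8,251.6)),('side',3,(276.1,236.5)),('side',4,(270.5,247.1))]
x0=[*ray('top',[(245,165)],0.07)[0,:2],.5]
for o in (T,S,T+S):
    q,r=fit(m,o,x0);print(q,np.degrees(q[2]));print(r.round(1).tolist())
print('head',ray('top',[(353.25,161)],.027),'sh',ray('top',[(352.4,167.5)],.027),'foot',ray('top',[(348.1,193.75)],.027))
# side: head (520,178), shoulder mid, foot mid
sc=lambda x,y:(270+(x-400)/4.444,135+y/4.444)
print('side head',ray('side',[sc(521,178)],.027),'sh',ray('side',[sc(542,186)],.027),'foot',ray('side',[sc(648,213)],.027))
print('others',ray('top',[(327,117),(404,190),(400,172)],.027))
E
```

```text
[0.60760887 0.19487011 0.51112846] 29.28550382957062
[[-0.3, -0.7], [0.3, 0.9], [1.9, -0.2], [-1.7, -1.1], [-0.2, 1.2]]
[0.61153   0.1974589 0.5454398] 31.25139838838581
[[-0.3, -0.1], [-0.8, 0.0], [0.4, -0.3], [0.7, 0.8], [-0.0, -0.4]]
[0.60973855 0.19601808 0.52720961] 30.20688553051564
[[-0.9, -1.0], [-0.6, 0.0], [1.5, -0.8], [-2.2, -2.0], [-0.8, 0.5], [0.1, -0.7], [0.2, -0.7], [1.0, -0.6], [1.6, 0.4], [0.7, -1.0]]
head [[ 0.64349251 -0.1076859   0.027     ]] sh [[ 0.62436907 -0.10531744  0.027     ]] foot [[ 0.54789945 -0.09337445  0.027     ]]
side head [[ 0.6467542  -0.10695578  0.027     ]] sh [[ 0.63025947 -0.10226613  0.027     ]] foot [[ 0.55113163 -0.09197483  0.027     ]]
others [[ 0.77297215 -0.03025171  0.027     ]
 [ 0.56180397 -0.25379898  0.027     ]
 [ 0.61397741 -0.2428146   0.027     ]]
```

```bash
cat > d.py <<'E'
import sys
from h import *
def rep(*targets):
    s=bot.read_state();M=R.from_rotvec(s['tcp_rot']).as_matrix();p=np.array(s['tool_pos'])
    print('t',round(s['time'],2),'p',p.round(4),'yawx',np.degrees(np.arctan2(M[1,0],M[0,0])).round(2),'zax',M[:,2].round(3),'F',np.array(s['wrist_force']).round(1),'w',round(s['width'],3))
    for x,y,z,yaw in targets:
        a=np.radians(yaw);cur=np.arctan2(M[1,0],M[0,0])
        D=np.array([x,y,z])-p
        G=np.array([[np.cos(a),np.sin(a),0],[np.sin(a),-np.cos(a),0],[0,0,-1]]).T
        print('twist',np.degrees(cur-a).round(2),'then d(mm) in new tool axes',(1e3*G@D).round(1))
a=[float(v) for v in sys.argv[1:]]
rep(*[a[i:i+4] for i in range(0,len(a),4)])
E
python3 d.py .645 -.107 .12 -8.7
```

```text
t 0.1 p [ 0.2127 -0.6399  0.2301] yawx 18.38 zax [-0.001  0.002 -1.   ] F [ 0.6 -0.3 -0.8] w 0.998
twist 27.08 then d(mm) in new tool axes [ 346.8 -592.2  110.1]
```

Call:
drive_tool --steps '[[[0,0,0],6.8],[[0,0,0],6.8],[[0,0,0],6.8],[[0,0,0],6.7],[[19,-33,0],0],[[19,-33,0],0],[[19,-33,0],0],[[19,-33,0],0]]' --jaw 1 --force 25

```text
time: 0.77
tool_pos: [0.3083, -0.5201, 0.2305]
tcp_rot: [-3.131, 0.24, 0.001]
wrist_force: [0.9, -0.3, 0.0]
width: 0.996
```

Call:
drive_tool --steps '[[[19,-33,0],0],[[19,-33,0],0],[[19,-33,0],0],[[19,-33,0],0],[[19,-33,0],0],[[19,-33,0],0],[[19,-33,0],0],[[19,-33,0],0]]'

```text
time: 1.43
tool_pos: [0.4988, -0.2819, 0.2309]
tcp_rot: [-3.132, 0.239, 0.001]
wrist_force: [-0.0, -1.0, -0.6]
width: 1.001
```

Call:
drive_tool --steps '[[[19,-33,10],0],[[19,-33,10],0],[[19,-33,20],0],[[19,-33,20],0],[[19,-33,20],0],[[0,0,20],0],[[0,0,0],0],[[0,0,0],0]]'

```text
time: 2.1
tool_pos: [0.6132, -0.1371, 0.131]
tcp_rot: [-3.132, 0.237, 0.008]
wrist_force: [-0.1, 0.3, -0.6]
width: 1.002
```

```bash
python3 d.py .645 -.107 .12 -8.7 .645 -.107 .015 -8.7
```

```text
t 2.1 p [ 0.6132 -0.1371  0.131 ] yawx -8.65 zax [-0.005  0.001 -1.   ] F [-0.1  0.3 -0.6] w 1.002
twist 0.05 then d(mm) in new tool axes [ 26.9 -34.5  11. ]
twist 0.05 then d(mm) in new tool axes [ 26.9 -34.5 116. ]
```

Call:
drive_tool --steps '[[[13.5,-17,10],0],[[13.5,-17.5,10],0],[[0,0,20],0],[[0,0,15],0],[[0,0,0],0]]'

```text
time: 2.52
tool_pos: [0.6448, -0.1086, 0.0764]
tcp_rot: [-3.132, 0.241, 0.006]
wrist_force: [-1.4, 0.3, -0.7]
width: 1.007
```

```bash
python3 d.py .645 -.107 .015 -8.7; python3 - <<'E'
from h import *
a=bot.read_camera("top")[100:230,290:420,::-1];b=bot.read_camera("side")[90:220,250:380,::-1]
cv2.imwrite("pics/g1.png",np.hstack([cv2.resize(i,(400,400),interpolation=2) for i in(a,b)]))
E
```

```text
t 2.52 p [ 0.6448 -0.1086  0.0764] yawx -8.8 zax [-0.004  0.001 -1.   ] F [-1.4  0.3 -0.7] w 1.007
twist -0.1 then d(mm) in new tool axes [-0.  -1.7 61.4]
```

View pics/g1.png

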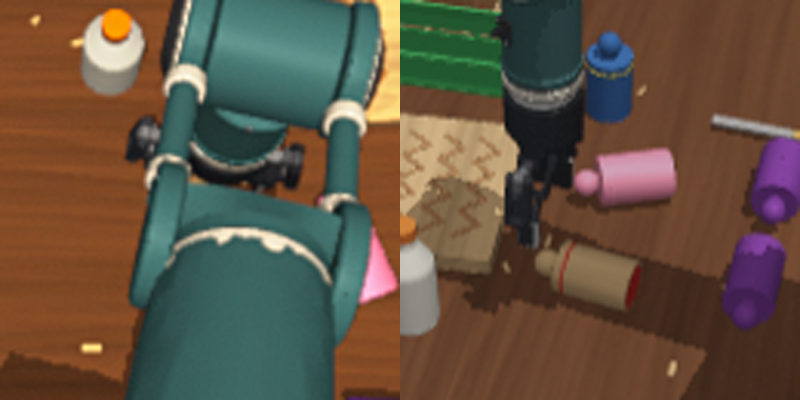

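Call:
drive_tool --steps '[[[0,-1.5,12],0],[[0,0,16],0],[[0,0,16],0],[[0,0,16],0],[[0,0,0],0],[[0,0,0],0]]'

```text
time: 3.12
tool_pos: [0.6466, -0.1066, 0.018]
tcp_rot: [-3.132, 0.24, 0.002]
wrist_force: [-0.3, 0.2, 0.6]
width: 0.999
```

```bash
python3 d.py .645 -.107 .015 -8.7; python3 - <<'E'
from h import *
b=bot.read_camera("side")[140:220,260:340,::-1]
cv2.imwrite("pics/g2.png",cv2.resize(b,(560,560),interpolation=2))
E
```

```text
t 3.12 p [ 0.6466 -0.1066  0.018 ] yawx -8.75 zax [-0.001  0.    -1.   ] F [-0.3  0.2  0.6] w 0.999
twist -0.05 then d(mm) in new tool axes [-1.5  0.7  3. ]
```

View pics/g2.png

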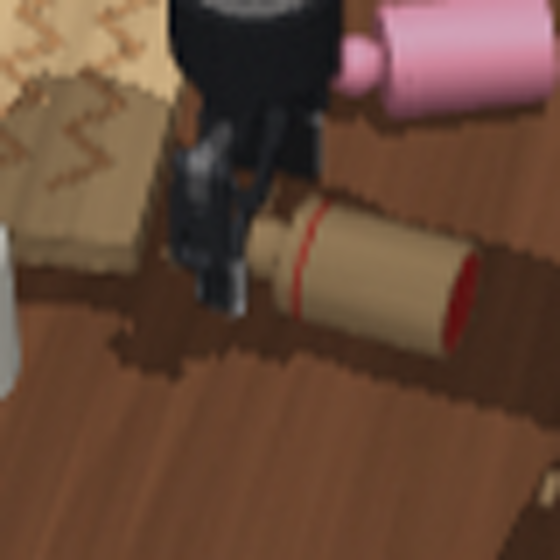

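```bash
python3 - <<'E'
from h import *
t=np.array([.6466,-.1066,.031]);y=np.array([.151,.9885,0])
P=[t+y*.0475+np.array([.9885,-.151,0])*d for d in(-.011,0,.011)]+[[.644,-.107,.027]]
print((proj('side',P)-[260,140])*7)
E
```

```text
[[243.8815619  316.21356539]
 [220.97146426 309.8515208 ]
 [198.13811699 303.51105087]
 [266.51277613 246.22234833]]
```

Call:
drive_tool --steps '[[[-1,0.5,2],0],[[0,0,0],0],[[0,0,0],0],[[0,0,0],0],[[0,0,0],0],[[0,0,0],0],[[0,0,0],0],[[0,0,0],0]]' --jaw 0 --force 25

```text
time: 3.83
tool_pos: [0.6466, -0.1067, 0.0168]
tcp_rot: [3.132, -0.239, 0.002]
wrist_force: [-0.8, 1.0, 2.6]
width: 0.306
```

```bash
python3 d.py
```

```text
t 3.83 p [ 0.6466 -0.1067  0.0168] yawx -8.71 zax [ 0.001 -0.    -1.   ] F [-0.8  1.   2.6] w 0.306
```

Call:
drive_tool --steps '[[[-3,0,-10],0],[[-5,0,-10],0],[[0,0,0],0]]'

```text
time: 4.08
tool_pos: [0.6382, -0.1055, 0.0382]
tcp_rot: [3.132, -0.239, 0.002]
wrist_force: [0.3, -0.5, -1.1]
width: 0.308
```

```bash
python3 d.py; python3 - <<'E'
from h import *
b=bot.read_camera("side")[120:220,260:360,::-1]
cv2.imwrite("pics/g3.png",cv2.resize(b,(600,600),interpolation=2))
E
```

```text
t 4.08 p [ 0.6382 -0.1055  0.0382] yawx -8.72 zax [ 0.002 -0.    -1.   ] F [ 0.3 -0.5 -1.1] w 0.308
```

View pics/g3.png

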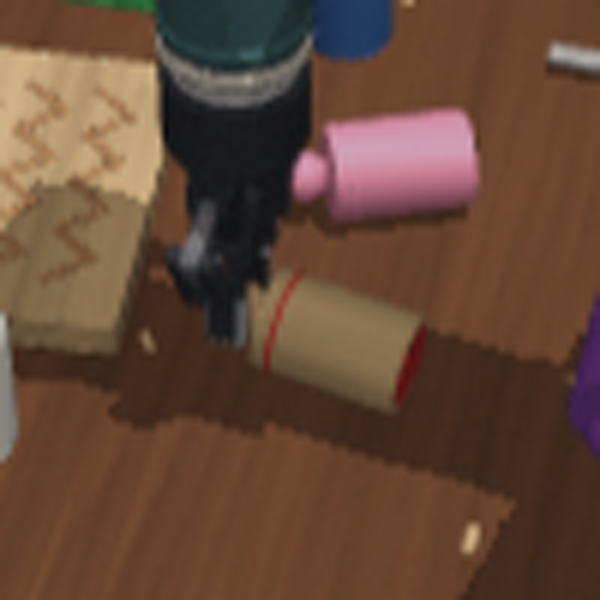

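Call:
drive_tool --steps '[[[-6.5,0,-10],0],[[-5.5,0,-6.5],0],[[-5.5,0,-6.5],0],[[-6.5,0,-5.5],0],[[-6.5,0,-5],0],[[-7.5,0,-4.5],0],[[-7.5,0,-4],0],[[0,0,0],0]]'

```text
time: 4.8
tool_pos: [0.5917, -0.0983, 0.0789]
tcp_rot: [-3.132, 0.239, 0.0]
wrist_force: [-0.3, -1.3, -1.4]
width: 0.308
```

```bash
python3 d.py; python3 - <<'E'
from h import *
b=bot.read_camera("side")[100:220,260:380,::-1]
cv2.imwrite("pics/g4.png",cv2.resize(b,(600,600),interpolation=2))
E
```

```text
t 4.8 p [ 0.5917 -0.0983  0.0789] yawx -8.72 zax [-0.  0. -1.] F [-0.3 -1.3 -1.4] w 0.308
```

View pics/g4.png

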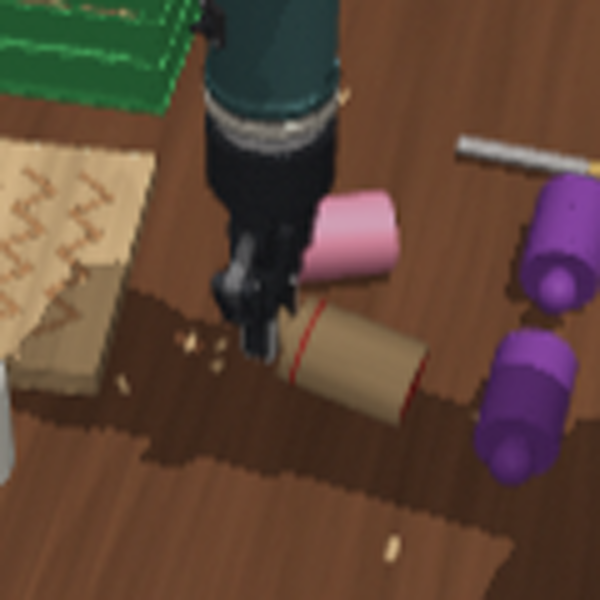

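```bash
python3 - <<'E'
from h import *
hd=np.array([.5917,-.0983,.089]);u=np.array([.9885,-.151,0])
for th in (0,10,14,20,30,40,50):
    a=np.radians(th);ax=u*np.cos(a)+np.array([0,0,np.sin(a)])
    print(th,((proj('side',[hd-94e-3*ax,hd-30e-3*ax])-[260,100])*5).round().tolist(), (hd-94e-3*ax)[2]-.027*np.cos(a))
E
```

```text
0 [[414.0, 365.0], [315.0, 339.0]] 0.062
10 [[411.0, 384.0], [314.0, 345.0]] 0.04608726196797893
14 [[408.0, 391.0], [313.0, 347.0]] 0.040061357204179325
20 [[403.0, 400.0], [312.0, 350.0]] 0.03147840576616761
30 [[391.0, 414.0], [308.0, 355.0]] 0.018617314097820158
40 [[376.0, 425.0], [303.0, 359.0]] 0.007894764725252901
50 [[358.0, 434.0], [298.0, 361.0]] -0.0003634431147204985
```

Call:
drive_tool --steps '[[[0,0,0],0],[[0,0,-12],0],[[0,0,-12],0],[[0,0,0],0],[[0,0,0],0]]' --force 20

```text
time: 5.27
tool_pos: [0.5949, -0.0989, 0.1041]
tcp_rot: [3.132, -0.239, 0.006]
wrist_force: [-0.3, -0.3, -2.1]
width: 0.306
```

```bash
python3 d.py; cat > pic.py <<'E'
import sys
from h import *
n,x,y,w,o=sys.argv[1],*map(int,sys.argv[2:5]),sys.argv[5]
b=bot.read_camera(n)[y:y+w,x:x+w,::-1]
cv2.imwrite(f"pics/{o}.png",cv2.resize(b,(500,500),interpolation=2))
E
python3 pic.py side 260 100 120 g5
```

```text
t 5.27 p [ 0.5949 -0.0989  0.1041] yawx -8.72 zax [ 0.004 -0.001 -1.   ] F [-0.3 -0.3 -2.1] w 0.306
```

View pics/g5.png

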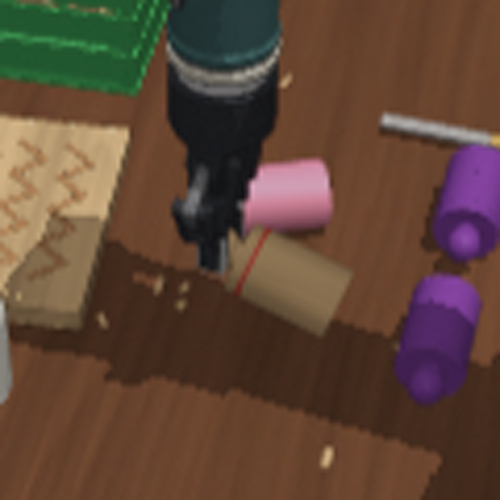

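Call:
drive_tool --steps '[[[-25,0,-25],0],[[25,0,25],0],[[-25,0,-25],0],[[25,0,25],0],[[-25,0,-25],0],[[25,0,25],0],[[-25,0,-25],0],[[0,0,0],0]]'

```text
time: 5.98
tool_pos: [0.562, -0.0935, 0.1161]
tcp_rot: [-3.129, 0.238, 0.038]
wrist_force: [-0.8, 0.4, -0.9]
width: 0.307
```

```bash
python3 d.py; python3 pic.py side 260 100 120 g6
```

```text
t 5.98 p [ 0.562  -0.0935  0.1161] yawx -8.71 zax [-0.024  0.005 -1.   ] F [-0.8  0.4 -0.9] w 0.307
```

View pics/g6.png

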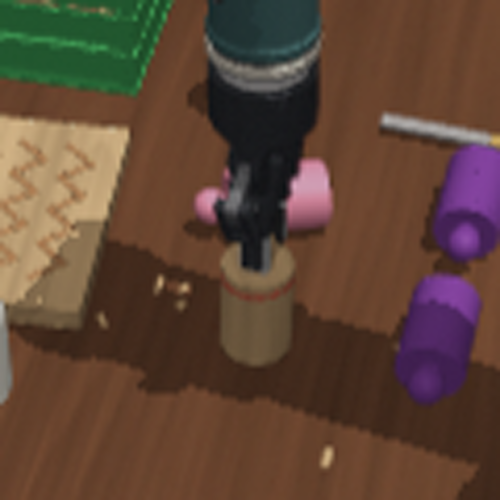

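Call:
drive_tool --steps '[[[0,0,-8],-6.5],[[0,0,-8],-6.5],[[0,0,0],-6.5],[[0,0,0],-6.5],[[0,0,0],-6.5],[[0,0,0],-6.5],[[7,-12,0],0],[[11,-18,0],0]]'

```text
time: 6.7
tool_pos: [0.5698, -0.0605, 0.1456]
tcp_rot: [3.032, 0.813, 0.007]
wrist_force: [-0.2, 0.3, -1.7]
width: 0.306
```

Call:
drive_tool --steps '[[[13,-22,0],0],[[13,-22,0],0],[[13,-22,0],0],[[13,-22,0],0],[[13,-22,0],0],[[13,-22,0],0],[[13,-22,0],0],[[13,-22,0],0]]'

```text
time: 7.37
tool_pos: [0.5702, 0.1469, 0.1453]
tcp_rot: [-3.033, -0.817, -0.007]
wrist_force: [0.7, 0.3, -2.0]
width: 0.31
```

Call:
drive_tool --steps '[[[10,-16,0],0],[[0,0,0],0],[[0,0,0],0],[[0,0,0],0]]'

```text
time: 7.7
tool_pos: [0.5706, 0.1637, 0.1443]
tcp_rot: [3.032, 0.82, 0.003]
wrist_force: [-0.0, 0.2, -1.9]
width: 0.306
```

```bash
python3 d.py .558 .166 .095 30.2; python3 pic.py side 220 150 130 g7;python3 pic.py top 200 100 130 t7
```

```text
t 7.7 p [0.5706 0.1637 0.1443] yawx 30.25 zax [ 0.002  0.    -1.   ] F [-0.   0.2 -1.9] w 0.306
twist 0.05 then d(mm) in new tool axes [-9.7 -8.3 49.3]
```

View pics/g7.png

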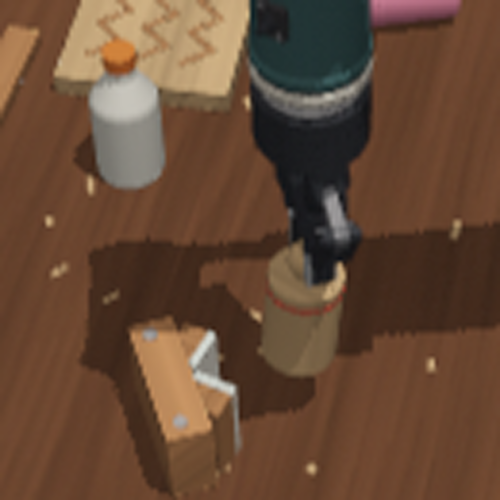

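View pics/t7.png

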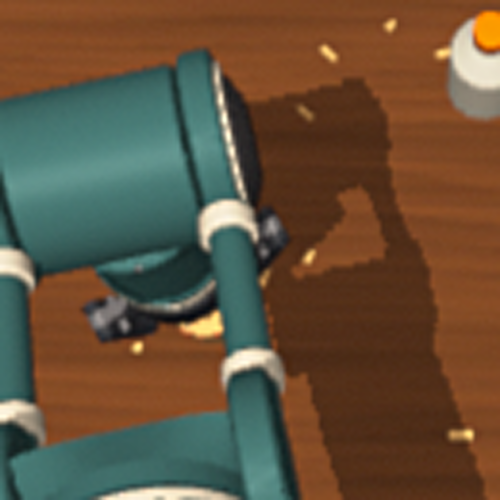

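Call:
drive_tool --steps '[[[-10,-8,0],0],[[0,0,15],0],[[0,0,15],0],[[0,0,10],0],[[0,0,6],0],[[0,0,4],0],[[0,0,4],0],[[0,0,0],0]]'

```text
time: 8.47
tool_pos: [0.5585, 0.1655, 0.0896]
tcp_rot: [-3.033, -0.82, -0.002]
wrist_force: [0.2, -0.9, -2.1]
width: 0.31
```

```bash
python3 d.py; python3 pic.py side 220 150 130 g8
```

```text
t 8.47 p [0.5585 0.1655 0.0896] yawx 30.26 zax [ 0.001  0.    -1.   ] F [ 0.2 -0.9 -2.1] w 0.31
```

View pics/g8.png

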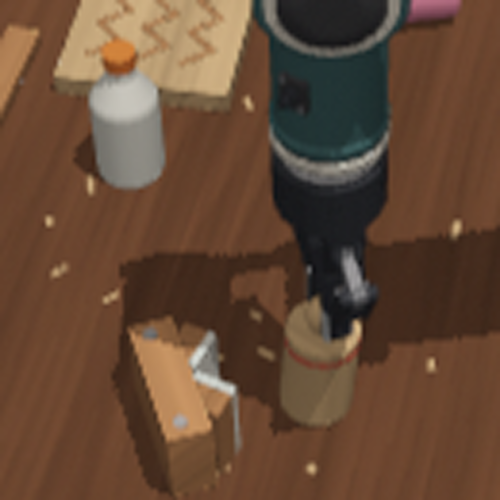

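Call:
drive_tool --steps '[[[0,0,2],0],[[0,0,2],0],[[0,0,1],0],[[0,0,0],0]]'

```text
time: 8.85
tool_pos: [0.562, 0.1671, 0.0884]
tcp_rot: [-3.032, -0.82, -0.015]
wrist_force: [0.4, 2.6, 9.9]
width: 0.305
```

```bash
python3 d.py
```

```text
t 8.85 p [0.562  0.1671 0.0884] yawx 30.26 zax [ 0.009  0.003 -1.   ] F [0.4 2.6 9.9] w 0.305
```

Call:
drive_tool --steps '[[[0,0,-2],0],[[0,0,0],0]]'

```text
time: 9.02
tool_pos: [0.5601, 0.1663, 0.0889]
tcp_rot: [-3.032, -0.82, -0.008]
wrist_force: [0.9, 1.3, 7.9]
width: 0.307
```

Call:
drive_tool --steps '[[[0,0,0],0],[[0,0,0],0],[[0,0,0],0],[[0,0,0],0],[[0,0,0],0],[[0,0,0],0]]' --jaw 1

```text
time: 9.52
tool_pos: [0.5574, 0.1652, 0.0857]
tcp_rot: [3.033, 0.82, -0.001]
wrist_force: [-0.1, 0.5, 0.2]
width: 0.997
```

```bash
python3 d.py;  python3 pic.py side 220 150 130 g9; python3 pic.py top 200 100 130 t9
```

```text
t 9.52 p [0.5574 0.1652 0.0857] yawx 30.28 zax [-0.001 -0.    -1.   ] F [-0.1  0.5  0.2] w 0.997
```

View pics/g9.png

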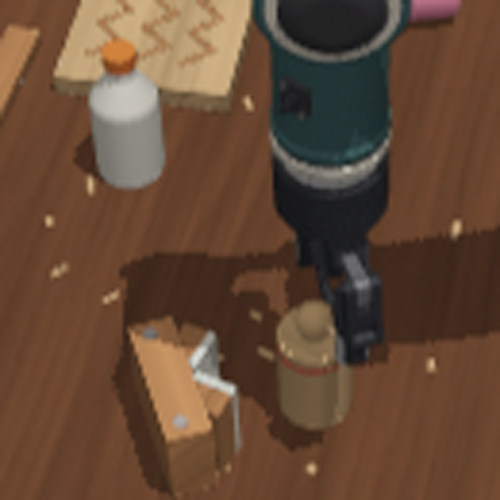

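View pics/t9.png

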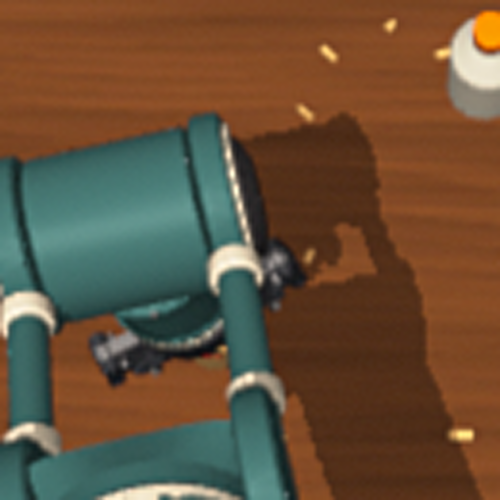

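```bash
python3 - <<'E'
from h import *
k=130/500
px=lambda x,y:(220+x*k,150+y*k)
h=ray('side',[px(313,322)],.094)[0];print(h)
s=np.array([.61,.196]);a=np.radians(30.2);G=np.array([[np.cos(a),np.sin(a)],[-np.sin(a),np.cos(a)]])
print('V coords head',G@(h[:2]-s)*1e3,'tcp',G@(np.array([.5574,.1652])-s)*1e3)
for q in(h[:2],[.5574,.1652]): print((proj('side',[[*q,0],[*q,.094]])-[220,150])/k)
E
```

```text
[0.56884509 0.17361631 0.094     ]
V coords head [-46.82859996   1.35608065] tcp [-60.95386894  -0.16081471]
[[314.31364957 401.36866211]
 [313.         322.        ]]
[[331.96190418 394.94641256]
 [331.58620783 315.4793782 ]]
```

Call:
drive_tool --steps '[[[10,0,0],0],[[0,0,0],0],[[0,0,10],0],[[0,0,15],0],[[0,0,15],0],[[0,0,0],0],[[0,0,0],0]]'

```text
time: 10.2
tool_pos: [0.565, 0.1701, 0.0445]
tcp_rot: [-3.032, -0.821, 0.006]
wrist_force: [-0.0, -0.1, 0.0]
width: 1.004
```

```bash
python3 d.py;  python3 pic.py side 220 150 130 g10
```

```text
t 10.2 p [0.565  0.1701 0.0445] yawx 30.29 zax [-0.003 -0.001 -1.   ] F [-0.  -0.1  0. ] w 1.004
```

View pics/g10.png

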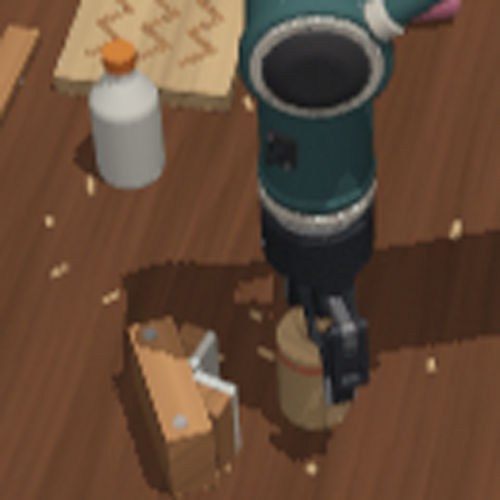

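Call:
drive_tool --steps '[[[0,0,0],0],[[0,0,0],0],[[0,0,0],0],[[0,0,0],0],[[0,0,0],0],[[0,0,0],0]]' --jaw 0 --force 30

```text
time: 10.75
tool_pos: [0.5673, 0.1708, 0.0473]
tcp_rot: [-3.032, -0.82, -0.003]
wrist_force: [-0.4, 1.1, 5.5]
width: 0.631
```

```bash
python3 d.py .61 .196 .0445 30.2;  python3 pic.py side 220 150 130 g11
```

```text
t 10.75 p [0.5673 0.1708 0.0473] yawx 30.28 zax [ 0.002  0.001 -1.   ] F [-0.4  1.1  5.5] w 0.631
twist 0.08 then d(mm) in new tool axes [49.6 -0.3  2.8]
```

View pics/g11.png

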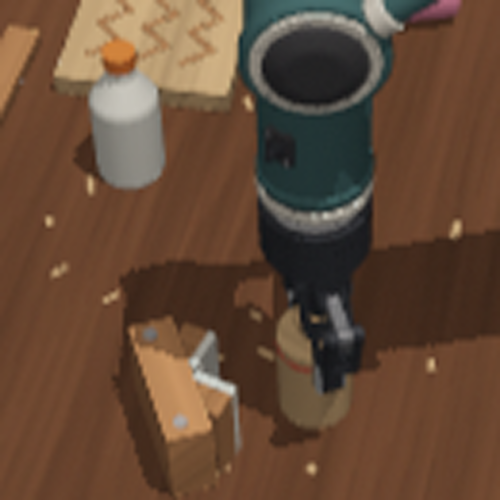

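Call:
drive_tool --steps '[[[0,0,-2],0],[[6,0,0],0],[[8,0,0],0],[[8,0,0],0],[[8,0,0],0],[[5,0,0],0],[[0,0,0],0],[[0,0,0],0]]'

```text
time: 11.47
tool_pos: [0.5969, 0.1883, 0.0478]
tcp_rot: [3.032, 0.821, -0.001]
wrist_force: [0.2, -0.6, -1.7]
width: 0.622
```

```bash
python3 d.py .61 .196 .0445 30.2;  python3 pic.py side 220 150 130 g12
```

```text
t 11.47 p [0.5969 0.1883 0.0478] yawx 30.29 zax [-0. -0. -1.] F [ 0.2 -0.6 -1.7] w 0.622
twist 0.09 then d(mm) in new tool axes [15.2 -0.1  3.3]
```

View pics/g12.png

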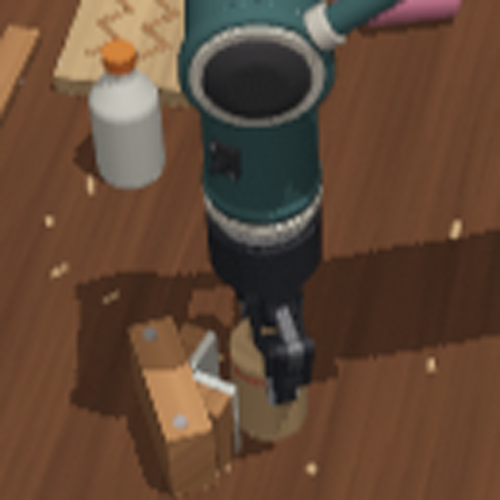

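Call:
drive_tool --steps '[[[3,0,1],0],[[3,0,0.5],0],[[2,0,0],0],[[0,0,0],0]]'

```text
time: 11.85
tool_pos: [0.6038, 0.1921, 0.0474]
tcp_rot: [3.033, 0.82, 0.001]
wrist_force: [-2.3, -0.7, 4.8]
width: 0.62
```

```bash
python3 d.py .61 .196 .0445 30.2
```

```text
t 11.85 p [0.6038 0.1921 0.0474] yawx 30.28 zax [ 0.  0. -1.] F [-2.3 -0.7  4.8] w 0.62
twist 0.08 then d(mm) in new tool axes [ 7.3 -0.2  2.9]
```

Call:
drive_tool --steps '[[[2,0,0],0],[[2,0,0],0],[[0,0,0],0]]'

```text
time: 12.1
tool_pos: [0.6071, 0.194, 0.0476]
tcp_rot: [3.032, 0.82, 0.0]
wrist_force: [-3.2, -2.0, 8.4]
width: 0.625
```

```bash
python3 d.py .61 .196 .0445 30.2
```

```text
t 12.1 p [0.6071 0.194  0.0476] yawx 30.28 zax [ 0. -0. -1.] F [-3.2 -2.   8.4] w 0.625
twist 0.08 then d(mm) in new tool axes [ 3.5 -0.3  3.1]
```

Call:
drive_tool --steps '[[[1.5,0,0],0],[[1.5,0,0],0],[[0,0,0],0]]'

```text
time: 12.35
tool_pos: [0.6092, 0.1952, 0.0478]
tcp_rot: [3.032, 0.82, -0.002]
wrist_force: [-4.5, -2.1, 9.0]
width: 0.622
```

```bash
python3 d.py .61 .196 .0445 30.2;  python3 pic.py side 220 150 130 g13
```

```text
t 12.35 p [0.6092 0.1952 0.0478] yawx 30.28 zax [-0.001 -0.001 -1.   ] F [-4.5 -2.1  9. ] w 0.622
twist 0.08 then d(mm) in new tool axes [ 1.1 -0.3  3.3]
```

View pics/g13.png

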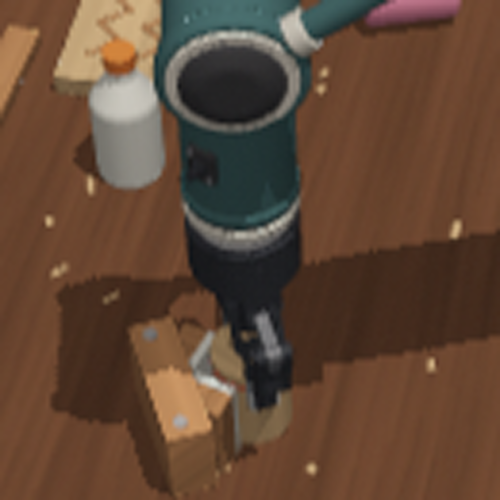

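Call:
drive_tool --steps '[[[0,0,-1.5],0],[[0,0,0],0],[[1.5,0,0],0],[[1,0,0],0],[[0,0,0],0]]'

```text
time: 12.82
tool_pos: [0.6112, 0.1965, 0.0478]
tcp_rot: [3.032, 0.821, -0.003]
wrist_force: [-3.1, -3.8, 1.7]
width: 0.619
```

```bash
python3 d.py .61 .196 .0445 30.2
```

```text
t 12.82 p [0.6112 0.1965 0.0478] yawx 30.29 zax [-0.002 -0.001 -1.   ] F [-3.1 -3.8  1.7] w 0.619
twist 0.09 then d(mm) in new tool axes [-1.3 -0.2  3.3]
```

```bash
python3 - <<'E'
from h import *
b=bot.read_camera("side")[215:285,240:320,::-1];cv2.imwrite("pics/g14.png",cv2.resize(b,(800,600)[:2],interpolation=2) if 0 else cv2.resize(b,(686,600),interpolation=2))
b=bot.read_camera("top")[100:200,190:310,::-1];cv2.imwrite("pics/t14.png",cv2.resize(b,(720,600),interpolation=2))
E
```

```text
(no output)
```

View pics/g14.png

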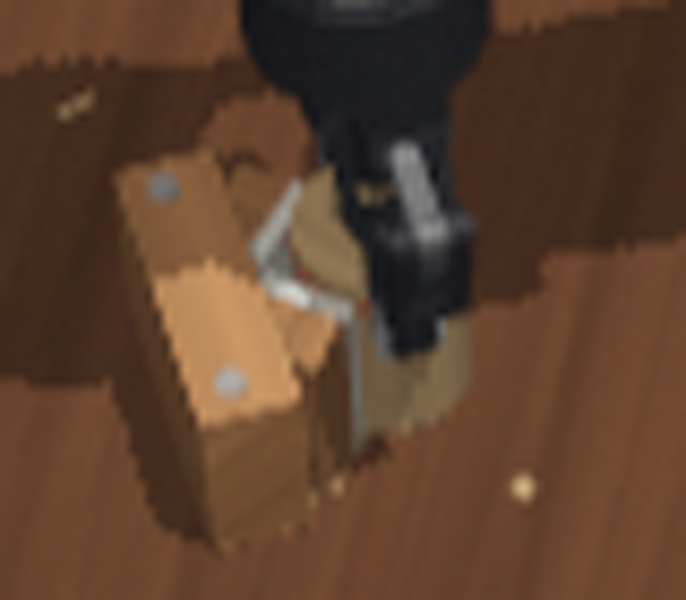

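View pics/t14.png

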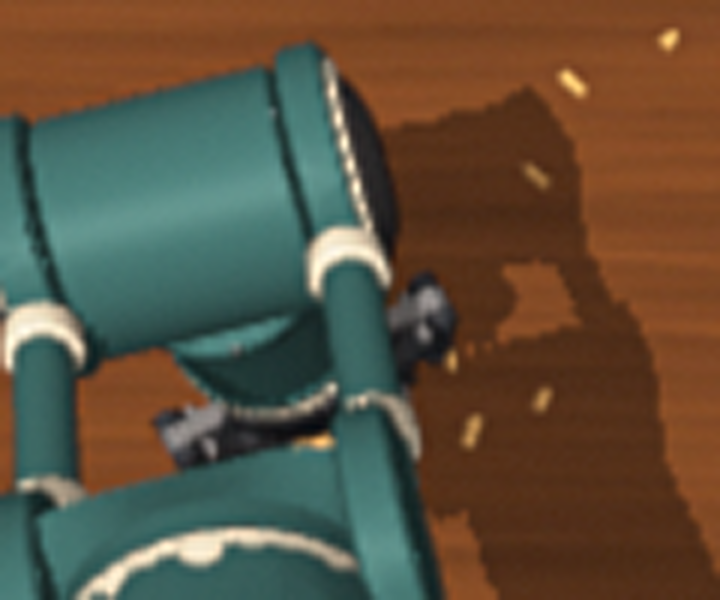

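Call:
drive_tool --steps '[[[1,0,0],0],[[1,0,0],0],[[0,0,0],0],[[0,0,0],0]]'

```text
time: 13.25
tool_pos: [0.6114, 0.1965, 0.0478]
tcp_rot: [3.031, 0.821, -0.008]
wrist_force: [-7.6, -6.3, 5.0]
width: 0.623
```

```bash
python3 d.py .61 .196 .0445 30.2
```

```text
t 13.25 p [0.6114 0.1965 0.0478] yawx 30.3 zax [-0.005 -0.003 -1.   ] F [-7.6 -6.3  5. ] w 0.623
twist 0.1 then d(mm) in new tool axes [-1.4 -0.3  3.3]
```

```bash
python3 - <<'E'
from h import *
im=bot.read_camera("side")[:,:,::-1].copy()
s=bot.read_state();print(s['wrist_force'],s['time'])
S=8;x0,y0=245,210
b=cv2.resize(im[y0:y0+75,x0:x0+85],None,fx=S,fy=S,interpolation=2)
c=np.array([.6115,.1975])
t=np.linspace(0,2*np.pi,60)
for z in (0.,.08):
    P=np.c_[c[0]+.027*np.cos(t),c[1]+.027*np.sin(t),0*t+z]
    q=((proj('side',P)-[x0-.5,y0-.5])*S).astype(int)
    cv2.polylines(b,[q.reshape(-1,1,2)],True,(0,255,0),1)
cv2.imwrite("pics/g15.png",b)
E
```

```text
[-7.41328008 -6.32098771  5.59639747] 13.3
```

View pics/g15.png

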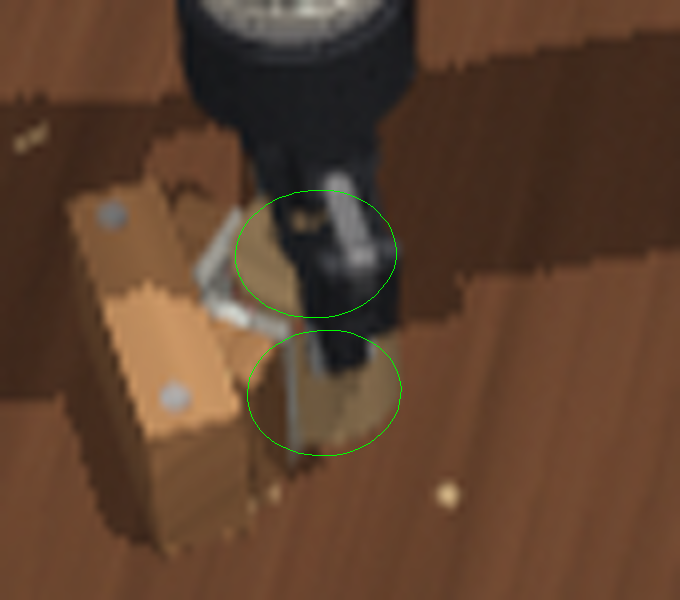

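```bash
python3 - <<'E'
from h import *
im=bot.read_camera("side")[:,:,::-1].copy()
S=14;x0,y0=275,235
def crop():
    b=cv2.resize(im[y0:y0+36,x0:x0+28],None,fx=S,fy=S,interpolation=2)
    return np.clip(b.astype(float)*1.5,0,255).astype(np.uint8)
A=crop();B=crop()
u=np.array([np.cos(np.radians(30.2)),np.sin(np.radians(30.2)),0]);v=np.array([-u[1],u[0],0]);t=np.linspace(0,2*np.pi,90)
for th,col in((0,(0,255,0)),(.08,(255,255,0))):
    c=np.array([.6115,.1975,0]);zz=np.array([0,0,1]);e=u*np.cos(th)-zz*np.sin(th)
    # lean head toward +u, pivot at +u foot edge on bench
    P=c+.027*u*1+ (np.outer(np.cos(t)-1,e)+np.outer(np.sin(t),v))*.027
    q=((proj('side',P)-[x0-.5,y0-.5])*S).astype(int)
    cv2.polylines(B,[q.reshape(-1,1,2)],True,col,1)
cv2.imwrite("pics/g16.png",np.hstack([A,B]))
E
```

```text
(no output)
```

View pics/g16.png

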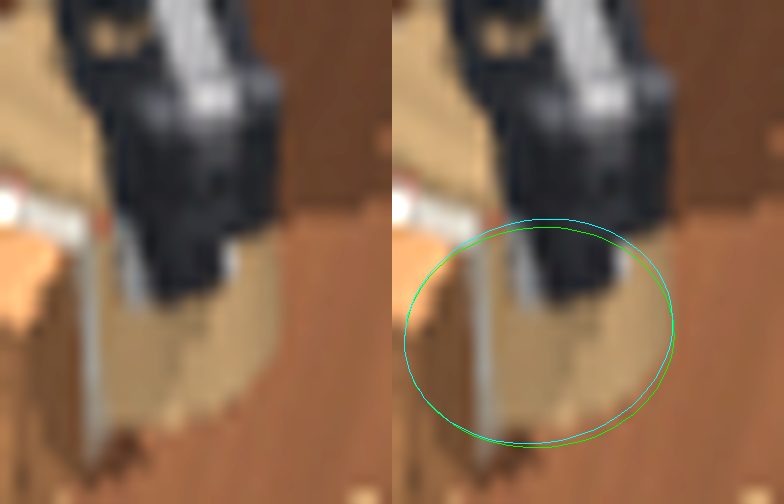

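```bash
python3 - <<'E'
from h import *
c=np.array([.6115,.1975,0]);a=np.radians(31.2)
for P in ([.013,.025,.072],[.013,.025,0]):
    p=c+[P[0]*np.cos(a)-P[1]*np.sin(a),P[0]*np.sin(a)+P[1]*np.cos(a),P[2]]
    print((proj('side',p)-[275-.5,235-.5])*14)
E
```

```text
[[107.64837674 235.37326586]]
[[122.04028492 451.49748959]]
```

Call:
drive_tool --steps '[[[-3.5,0,0],0],[[0,0,0],0]]'

```text
time: 13.52
tool_pos: [0.6104, 0.1962, 0.0479]
tcp_rot: [-3.032, -0.82, -0.001]
wrist_force: [-0.6, -0.4, -2.0]
width: 0.626
```

Call:
drive_tool --steps '[[[0,0,0],0],[[0,0,0],0],[[0,0,0],0],[[0,0,0],0],[[0,0,0],0],[[0,0,0],0]]' --jaw 0.85

```text
time: 14.02
tool_pos: [0.6107, 0.1963, 0.0483]
tcp_rot: [-3.032, -0.821, -0.001]
wrist_force: [0.1, 0.2, -0.6]
width: 0.848
```

```bash
python3 d.py; python3 - <<'E'
from h import *
im=bot.read_camera("side")[:,:,::-1].copy()
S=14;x0,y0=270,220
b=cv2.resize(im[y0:y0+45,x0:x0+45],None,fx=S,fy=S,interpolation=2)[:600]
cv2.imwrite("pics/g17.png",np.clip(b.astype(float)*1.5,0,255).astype(np.uint8))
E
```

```text
t 14.02 p [0.6107 0.1963 0.0483] yawx 30.29 zax [ 0.  0. -1.] F [ 0.1  0.2 -0.6] w 0.848
```

View pics/g17.png

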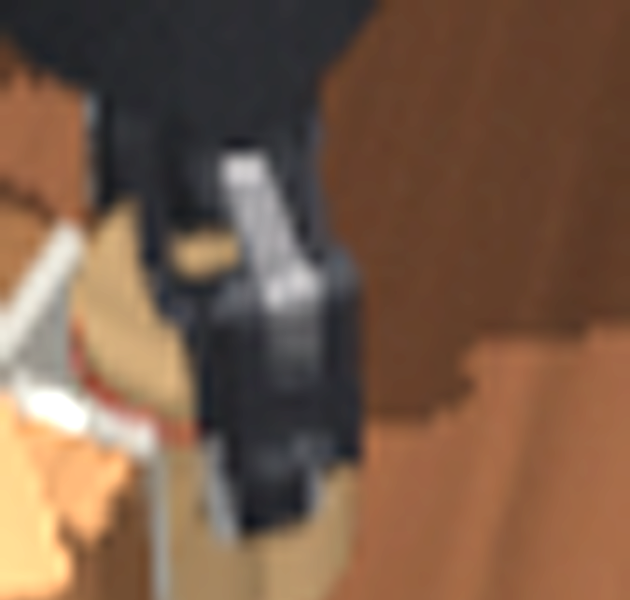

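Call:
drive_tool --steps '[[[0,0,0],0],[[0,0,0],0],[[-10,0,0],0],[[-20,0,0],0],[[-30,0,0],0],[[-30,0,0],0],[[0,0,0],0],[[0,0,0],0]]' --jaw 1

```text
time: 14.73
tool_pos: [0.5301, 0.1497, 0.0475]
tcp_rot: [-3.033, -0.819, 0.004]
wrist_force: [-0.1, 0.4, 0.6]
width: 1.002
```

```bash
python3 d.py .61 .196 .042 30.2; python3 - <<'E'
from h import *
im=bot.read_camera("side")[:,:,::-1].copy()
S=9;x0,y0=245,210
b=cv2.resize(im[y0:y0+65,x0:x0+85],None,fx=S,fy=S,interpolation=2)[:600]
cv2.imwrite("pics/g18.png",np.clip(b.astype(float)*1.5,0,255).astype(np.uint8))
E
```

```text
t 14.73 p [0.5301 0.1497 0.0475] yawx 30.24 zax [-0.002 -0.001 -1.   ] F [-0.1  0.4  0.6] w 1.002
twist 0.04 then d(mm) in new tool axes [92.3  0.1  5.5]
```

View pics/g18.png

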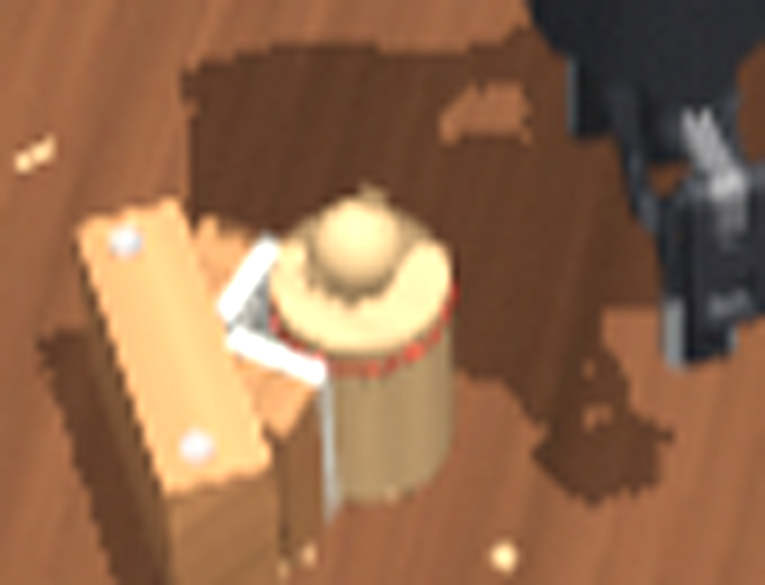

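Call:
drive_tool --steps '[[[30,0,2],0],[[30,0,2],0],[[20,0,1],0],[[10,0,0],0],[[0,0,0],0],[[0,0,0],0]]'

```text
time: 15.28
tool_pos: [0.6106, 0.1963, 0.043]
tcp_rot: [3.032, 0.821, -0.001]
wrist_force: [0.4, -0.3, 0.1]
width: 0.997
```

Call:
drive_tool --steps '[[[0,0,0],0],[[0,0,0],0],[[0,0,0],0],[[0,0,0],0],[[0,0,0],0],[[0,0,0],0]]' --jaw 0 --force 40

```text
time: 15.78
tool_pos: [0.6099, 0.1958, 0.0432]
tcp_rot: [3.032, 0.82, -0.001]
wrist_force: [-1.1, 0.2, 1.3]
width: 0.626
```

```bash
python3 d.py .61 .196 .042 30.2
```

```text
t 15.78 p [0.6099 0.1958 0.0432] yawx 30.27 zax [-0.001 -0.    -1.   ] F [-1.1  0.2  1.3] w 0.626
twist 0.07 then d(mm) in new tool axes [ 0.2 -0.1  1.2]
```

Call:
drive_tool --steps '[[[1.5,0,0.5],0],[[1.5,0,0],0],[[1,0,0],0],[[0,0,0],0],[[0,0,0],0]]'

```text
time: 16.2
tool_pos: [0.6121, 0.197, 0.0432]
tcp_rot: [3.031, 0.821, -0.007]
wrist_force: [-6.8, -4.0, 8.5]
width: 0.625
```

```bash
python3 d.py .61 .196 .042 30.2
```

```text
t 16.2 p [0.6121 0.197  0.0432] yawx 30.3 zax [-0.004 -0.002 -1.   ] F [-6.8 -4.   8.5] w 0.625
twist 0.1 then d(mm) in new tool axes [-2.3 -0.2  1.2]
```

Call:
drive_tool --steps '[[[1,0,-0.5],0],[[0.5,0,-0.5],0],[[0,0,0],0],[[0,0,0],0],[[0,0,0],0],[[0,0,0],0]]'

```text
time: 16.7
tool_pos: [0.6121, 0.1969, 0.0432]
tcp_rot: [3.031, 0.821, -0.012]
wrist_force: [-7.7, -6.2, 6.3]
width: 0.624
```

```bash
python3 d.py .61 .196 .042 30.2; python3 - <<'E'
from h import *
im=bot.read_camera("side")[:,:,::-1].copy()
a=np.radians(30.2)
S=9;x0,y0=245,210
b=cv2.resize(im[y0:y0+65,x0:x0+85],None,fx=S,fy=S,interpolation=2)[:600]
cv2.imwrite("pics/g19.png",np.clip(b.astype(float)*1.5,0,255).astype(np.uint8))
F=bot.read_state()['wrist_force'];print('V',F[0]*np.cos(a)+F[1]*np.sin(a),-F[0]*np.sin(a)+F[1]*np.cos(a),F[2])
E
```

```text
t 16.7 p [0.6121 0.1969 0.0432] yawx 30.32 zax [-0.007 -0.004 -1.   ] F [-7.7 -6.2  6.3] w 0.624
twist 0.12 then d(mm) in new tool axes [-2.3 -0.2  1.2]
V -9.66463114025708 -0.9472696874672724 6.676840457086589
```

View pics/g19.png

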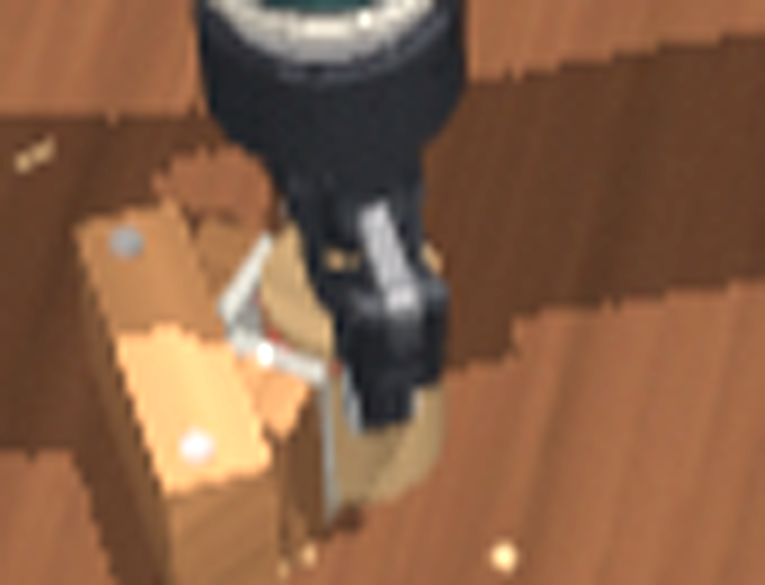

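Call:
drive_tool --steps '[[[-2,0,0],0],[[0,0,0],0],[[0,0,0],0],[[0,0,0],0],[[0,0,0],0],[[-5,0,0],0],[[0,0,0],0],[[0,0,0],0]]' --jaw 1

```text
time: 17.42
tool_pos: [0.6088, 0.1953, 0.0435]
tcp_rot: [-3.033, -0.82, 0.001]
wrist_force: [0.5, 0.1, -0.5]
width: 1.002
```

Call:
drive_tool --steps '[[[0,0,0],0],[[0,0,0],0],[[0,0,0],0],[[0,0,0],0],[[0,0,0],0],[[0,0,0],0]]' --jaw 0

```text
time: 17.92
tool_pos: [0.6096, 0.1954, 0.0439]
tcp_rot: [3.033, 0.82, 0.001]
wrist_force: [0.0, 0.1, 1.8]
width: 0.618
```

```bash
python3 d.py .61 .196 .042 30.2
```

```text
t 17.92 p [0.6096 0.1954 0.0439] yawx 30.28 zax [ 0.001  0.    -1.   ] F [0.  0.1 1.8] w 0.618
twist 0.08 then d(mm) in new tool axes [ 0.7 -0.3  1.9]
```

Call:
drive_tool --steps '[[[0,0,0],0],[[0,0,0],0],[[0,0,0],0],[[0,0,0],0],[[-4,0,0],0],[[0,0,0],0],[[0,0,0],0]]' --jaw 1

```text
time: 18.5
tool_pos: [0.6053, 0.1932, 0.0435]
tcp_rot: [3.033, 0.82, -0.001]
wrist_force: [-0.1, 0.1, -0.1]
width: 0.999
```

Call:
drive_tool --steps '[[[0,0,0],0],[[0,0,0],0],[[0,0,0],0],[[0,0,0],0],[[0,0,0],0],[[0,0,0],0]]' --jaw 0

```text
time: 19.0
tool_pos: [0.606, 0.1933, 0.044]
tcp_rot: [3.032, 0.821, 0.001]
wrist_force: [0.1, -0.7, 2.6]
width: 0.621
```

```bash
python3 d.py .61 .196 .042 30.2
```

```text
t 19.0 p [0.606  0.1933 0.044 ] yawx 30.28 zax [ 0.001 -0.    -1.   ] F [ 0.1 -0.7  2.6] w 0.621
twist 0.08 then d(mm) in new tool axes [ 4.8 -0.4  2. ]
```

Call:
drive_tool --steps '[[[1.5,0,0],0],[[1.5,0,0],0],[[0,0,0],0],[[0,0,0],0]]'

```text
time: 19.33
tool_pos: [0.6062, 0.1933, 0.044]
tcp_rot: [3.031, 0.821, -0.009]
wrist_force: [-6.7, -6.9, 10.3]
width: 0.625
```

```bash
python3 d.py .61 .196 .042 30.2
```

```text
t 19.33 p [0.6062 0.1933 0.044 ] yawx 30.3 zax [-0.005 -0.003 -1.   ] F [-6.7 -6.9 10.3] w 0.625
twist 0.1 then d(mm) in new tool axes [ 4.7 -0.4  2. ]
```

Call:
drive_tool --steps '[[[0.5,0.5,-1],0],[[0.5,0.4,-1],0],[[0,0,0],0],[[0,0,0],0],[[0,0,0],0],[[0,0,0],0]]'

```text
time: 19.83
tool_pos: [0.6063, 0.1932, 0.0441]
tcp_rot: [3.032, 0.821, -0.012]
wrist_force: [-5.4, -4.2, 2.3]
width: 0.622
```

```bash
cat > f.py <<'E'
from h import *
s=bot.read_state();a=np.radians(30.2);F=s['wrist_force'];print(s['time'],'V F',F[0]*np.cos(a)+F[1]*np.sin(a),-F[0]*np.sin(a)+F[1]*np.cos(a),F[2], s['torque'])
E
python3 d.py .61 .196 .042 30.2; python3 f.py
```

```text
t 19.83 p [0.6063 0.1932 0.0441] yawx 30.29 zax [-0.007 -0.003 -1.   ] F [-5.4 -4.2  2.3] w 0.622
twist 0.09 then d(mm) in new tool axes [ 4.6 -0.6  2.1]
19.8333 V F -6.800730923590532 -0.910314496943688 2.2775626515095517 [-0.52615444  0.89656824  0.02118274]
```

Call:
drive_tool --steps '[[[0,0,0],0],[[0,0,0],0],[[0,0,0],0]]'

```text
time: 20.08
tool_pos: [0.6063, 0.1932, 0.0441]
tcp_rot: [3.032, 0.821, -0.012]
wrist_force: [-5.9, -3.8, 2.3]
width: 0.624
```

```bash
python3 d.py .61 .196 .042 30.2; python3 f.py; python3 pic.py side 230 190 90 g20;python3 f.py
```

```text
t 20.08 p [0.6063 0.1932 0.0441] yawx 30.29 zax [-0.007 -0.003 -1.   ] F [-5.9 -3.8  2.3] w 0.624
twist 0.09 then d(mm) in new tool axes [ 4.6 -0.5  2.1]
20.0833 V F -7.003391399455538 -0.3137264500695385 2.278517171493008 [-0.55979492  0.83580467  0.01672382]
20.1333 V F -7.408842389550335 -0.46767618686567847 1.3452024870240378 [-0.56258915  0.84101554 -0.04096435]
```

View pics/g20.png

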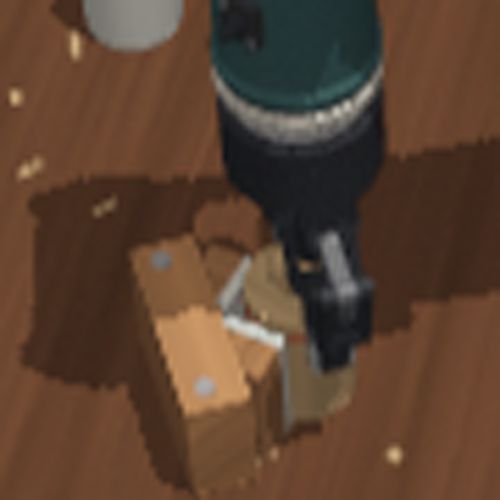

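Call:
drive_tool --steps '[[[0.6,0.1,0],0],[[0.5,0,0],0],[[0,0,0],0],[[0,0,0],0],[[0,0,0],0],[[0,0,0],0],[[0,0,0],0],[[0,0,0],0]]'

```text
time: 20.8
tool_pos: [0.6063, 0.1932, 0.0441]
tcp_rot: [3.031, 0.821, -0.016]
wrist_force: [-8.0, -6.2, 4.4]
width: 0.621
```

```bash
python3 d.py .61 .196 .042 30.2; python3 f.py; python3 - <<'E'
from h import *
im=bot.read_camera("side")[:,:,::-1].copy()
S=9;x0,y0=245,210
b=cv2.resize(im[y0:y0+65,x0:x0+85],None,fx=S,fy=S,interpolation=2)
b=np.clip(b.astype(float)*1.5,0,255).astype(np.uint8)
t=np.linspace(0,2*np.pi,60)
for z in (0.,.08):
    P=np.c_[.6115+.027*np.cos(t),.1965+.027*np.sin(t),0*t+z]
    q=((proj('side',P)-[x0-.5,y0-.5])*S).astype(int)
    cv2.polylines(b,[q.reshape(-1,1,2)],True,(0,255,0),1)
cv2.imwrite("pics/g21.png",b)
E
python3 f.py
```

```text
t 20.8 p [0.6063 0.1932 0.0441] yawx 30.3 zax [-0.009 -0.004 -1.   ] F [-8.  -6.2  4.4] w 0.621
twist 0.1 then d(mm) in new tool axes [ 4.6 -0.5  2.1]
20.8 V F -9.991016666973435 -1.3104653132839106 4.408423280932347 [-0.78386408  1.25957417  0.03290845]
20.85 V F -11.098326766800364 0.1989338277230548 5.143243693948388 [-0.75085712  1.22756784  0.03806717]
```

View pics/g21.png

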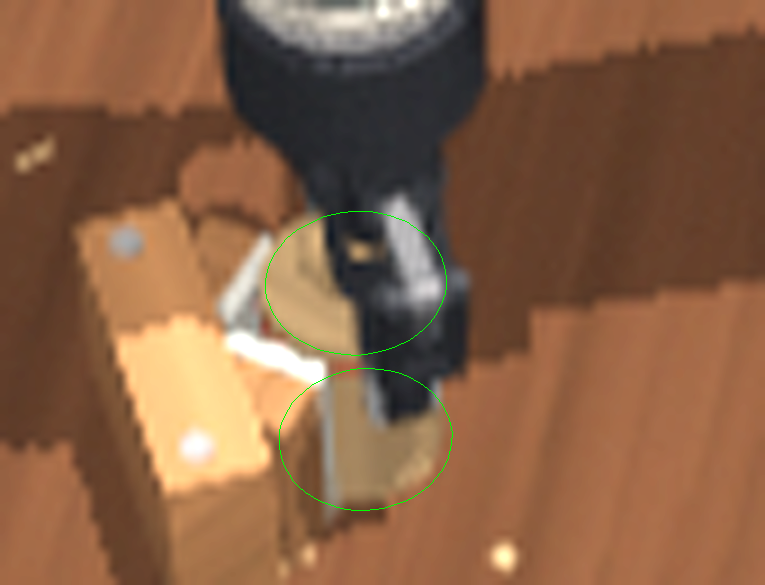

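```bash
python3 - <<'E'
from h import *
S=9;x0,y0=245,210
t=np.linspace(0,2*np.pi,60)
def ov(f,c,o):
    b=cv2.imread(f)
    for z,r in ((0.,.027),(.08,.027),(.094,.014)):
        P=np.c_[c[0]+r*np.cos(t),c[1]+r*np.sin(t),0*t+z]
        q=((proj('side',P)-[x0-.5,y0-.5])*S).astype(int)
        cv2.polylines(b,[q.reshape(-1,1,2)],True,(0,255,0),1)
    return b[150:550,200:500]
A=ov("pics/g18.png",(.6085,.1955),0);B=cv2.imread("pics/g18.png")[150:550,200:500]
cv2.imwrite("pics/o18.png",np.hstack([A,B]))
c=cv2.imread("pics/g21.png")[150:550,200:500];d=cv2.imread("pics/g19.png")[150:550,200:500]
cv2.imwrite("pics/o21.png",np.hstack([c,d]))
E
```

```text
(no output)
```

View pics/o18.png

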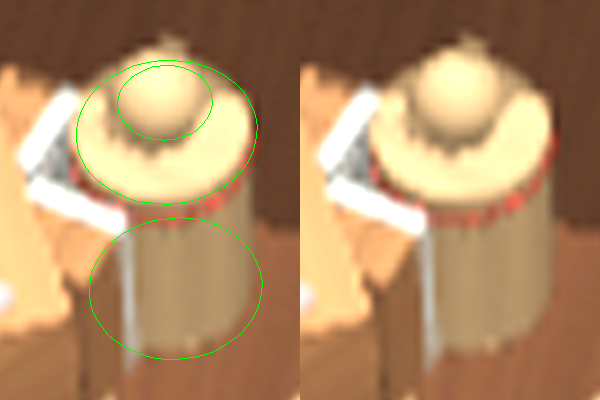

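View pics/o21.png

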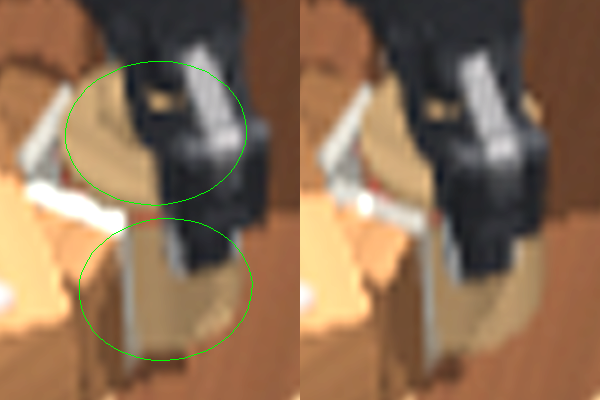

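```bash
python3 - <<'E'
from h import *
a=np.mean([bot.read_camera("side")[235:275,270:310,::-1].astype(float) for _ in range(3)],0)
B=cv2.resize(np.clip(a*1.6,0,255).astype(np.uint8),(560,560),interpolation=cv2.INTER_NEAREST)
cv2.imwrite("pics/g22.png",B)
E
python3 f.py
```

```text
21.0 V F -11.518633780340593 0.03411102109088393 5.649984435559028 [-0.79923754  1.28184031  0.05483092]
```

View pics/g22.png

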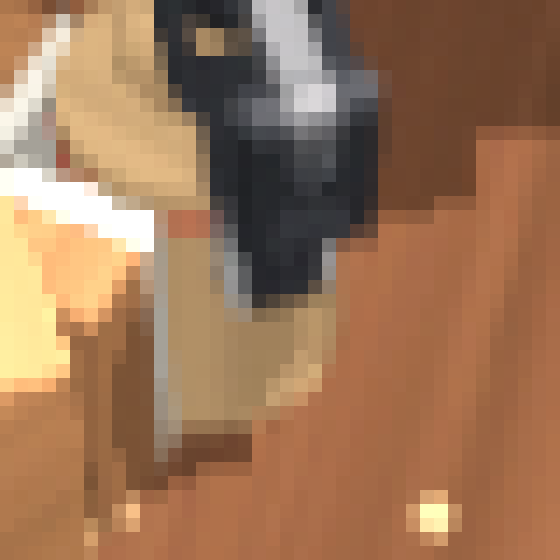

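Call:
drive_tool --steps '[[[0,0,0],0],[[0,0,0],0],[[0,0,0],0],[[0,0,0],0],[[0,0,0],0],[[0,0,0],0]]'

```text
time: 21.5
tool_pos: [0.6063, 0.1932, 0.0441]
tcp_rot: [3.031, 0.821, -0.016]
wrist_force: [-8.6, -5.8, 4.8]
width: 0.625
```

```bash
python3 f.py; python3 d.py; python3 - <<'E'
from workcell import bot
bot.finish_job()
E
python3 f.py
```

```text
21.5 V F -10.410253306753551 -0.7095979530625227 4.78552533017398 [-0.80424085  1.2330797  -0.00178097]
t 21.5 p [0.6063 0.1932 0.0441] yawx 30.3 zax [-0.009 -0.004 -1.   ] F [-8.6 -5.8  4.8] w 0.625
the job is handed in; nothing more can be done
the job is handed in; nothing more can be done
```

The bare figure is standing head up in the V-stop. I handed the job in at 21.5 s with the arm still pressing it into the V.

I lifted the figure by its ball head and shook it gently until it swung upright. I stood it in front of the V, gripped it again by the body and slid it in. I then let go and took new grips farther back twice, so the fingers stayed clear of the V-stop's edges.

- **Push:** the last reading showed about 10.4 N into the V, about 0.7 N sideways and about 4.8 N down onto the bench. I estimate roughly 5 to 8 N on each white strip; this comes from the wrist reading, since strip forces are not measured directly.
- **Upright:** the foot outline in the side camera matched the free-standing figure to within about half a pixel. I could only judge this to a few hundredths of a radian.
- **Position:** the figure had stopped against the strips and did not move when I pushed harder. The camera estimates of the seat agree only to about 2 to 4 mm.
- **Other things on the bench:** I made no deliberate contact with any of them and took no final picture of the whole bench to confirm it.
- **What went wrong:** the first lift did not swing the figure upright, because the grip held it at about 12 degrees. Lowering the grip to 20 N and shaking fixed that.

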